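# Make up two TIG torch kits

## Task

Make up two TIG torch kits from the parts on the bench: the blue tray (stainless) gets the glass cup, the brass gas lens and the yellow electrode box, and the red tray (aluminium) gets the pink ceramic cup and the green electrode box. In each tray stand the cup upright in the larger pocket and the gas lens upright in the smaller one, and press the electrode box down between the spring tabs until it lies fully home with both tabs caught over its ends. The cups chip if they topple, so keep them upright, and leave the white electrode box where it lies.

Things in the scene. Friction and masses are not known exactly. Their poses are not given: they have to be found in the camera images.
- tray_blue: Blue tray, 132 (x) x 140 mm (y), fixed to the bench, origin: centre of underside. Rim and pocket walls 17 mm high. Pocket floors 5 mm up: larger (cup) pocket inside 56 x 52 mm, centred at x -32, y +38; smaller (lens) 42 x 42, at x +25, y +38. Clip bay at x 0, y -34, box lengthwise along x: bed 80 x 34, top 20 mm up; about 10 N at a box's middle seats it (underside 20, top 34 mm up); see tray_red.
- tray_red: Red tray, same moulding. At its bay's x ends stand sprung steel tabs, 24 mm wide, tops 58 mm up, between fixed flared guides, sloping in to 4 mm ledges 35.5 mm up that snap over the box's ends; at the corners cheeks, 40 mm high, 7 mm clear of a centred box's long sides; middle 54 mm of x free for fingers to below the box. A box set in the mouth rests on the slopes, underside about 44 mm up; they catch it up to 4 mm off in x, 6 in y.
- box_yellow: tungsten-electrode box with a yellow lid (dark window showing electrodes) on a black base, closed, 90 (its x) x 40 (y) x 14 mm (z), about 90 g, lying flat on the bench at the start. Origin: centre of its underside. Belongs in the blue tray's clip bay, either way round.
- box_green: tungsten-electrode box with a green lid (dark window showing electrodes) on a black base, closed, 90 (its x) x 40 (y) x 14 mm (z), about 90 g, lying flat on the bench at the start. Origin: centre of its underside. Belongs in the red tray's clip bay, either way round.
- box_white: tungsten-electrode box with a white lid (dark window showing electrodes) on a black base, closed, 90 (its x) x 40 (y) x 14 mm (z), about 90 g, lying flat on the bench at the start. Origin: centre of its underside. Not wanted in either kit: stays where it lies.
- cup_glass: Clear glass torch cup, a tube 36 mm in diameter and 42 mm high with an orange collar 31 mm in diameter on top, 49 mm high in all, about 50 g, standing upright on the bench. Origin: centre of its underside, z up its axis. Grip it across the glass below the collar.
- cup_pink: Pink ceramic torch cup, 28 mm in diameter from its foot up to 36 mm, then narrowing to 21 mm at its top, 52 mm high in all, about 45 g, standing upright on the bench. Origin: centre of its underside, z up its axis. Grip it by the straight part.
- gas_lens: Brass gas lens: a round head 26 mm in diameter and 14 mm high at the foot, a threaded stem 14 mm in diameter above it, 48 mm high in all, about 60 g, standing upright on its head. Origin: centre of its underside, z up its axis. Grip it by the stem.
Not all that is in view belongs to the job. Several things have the shape of the tray_blue; the one meant has the colours described above. Leave any purple look-alike of the cup_glass alone.

How it is judged:
By the outcome, as a careful person would: the job done as asked, in the order asked, and still so for the second after the job is handed in, with the robot touching nothing.
It also fails if it takes over 128 s, if anything falls off the work surface, if the arm or the gripper's body presses on something with over 40 N, if the wrist force passes 120 N, or if a joint passes its speed limit or range.

## Robot

A 6-joint arm with a two-finger parallel gripper is mounted at the origin on the work surface. World frame = base frame: x ahead of the robot, y to its left, z up, the work surface at z = 0. Lengths are in m, angles in rad, forces in N, time in s.
With the tool pointing down it reaches from about 0.325 to 0.9 m from the base axis. Payload 3.5 kg.
Tool frame: the origin (TCP) lies midway between the tips of the shut fingers; the grasp point (between the pads) lies 19 mm behind it; z points along the fingers, y is the line along which they close (so a half turn about z gives the same grasp; the last joint's range is limited). The gripper opens to 85 mm and grips with 20 to 120 N. Pads are 22 mm wide; open, the fingers measure 114 mm over their backs; the gripper's body (76 mm by 85 mm) begins 54 mm behind the grasp point. The pads swing forward as they close: fully open they stand 13 mm farther back than shut.
Start: joints at [1.041, 0.276, -0.026, 1.268, 0, 1.467], TCP at [0.259, 0.569, 0.231] pointing down, gripper open.
Joint ranges: [-3.12, 3.12], [-0.85, 1.88], [-1.08, 1.24], [-1.95, 2.15], [-1.57, 1.53], [-3.14, 3.14]. Speed limits (rad/s): [2.57, 2.57, 3.14, 3.14, 3.14, 3.14].

## Interface

Orientations are given as a 3x3 rotation matrix whose columns are the frame's x, y, z axes.
In Python, from station import r, viewer gives the robot as it stands.
- The arm moves only by the tool move_arm, never from a script. Its argument "deltas" is one flat list of numbers, 4 for each row, row after row: the shift along the world's x, y, z in cm, then the turn about the world's z in rad. In form: [dx, dy, dz, roll, dx, dy, dz, roll, ...]. A call has 1 to 20 rows; each row is the pose to reach, as a shift and turn from the pose commanded when the call began; what a row does not reach only later rows make up. A row lasts 1/8 s, in which the tool goes at most 62.5 mm and 10.7 degrees, less where a joint would pass 70% of its speed; a pose out of reach is approached as far as the arm can. A call with a gripper value outside its range is refused whole. "jaw" is the gripper command: -1 is shut, 1 is fully open, values between are in proportion, set as the call begins (left out, the last holds). The fingers move at their own pace and stop on an object; the grip force is fixed at half the most. Time passes only in rows, so rows that repeat a pose let the fingers close. It gives the time, the measured TCP pose, the force, the opening and the grip force at its end, in the units of the state.
- r.observe(): the state, without advancing time (a new reading comes with each control period).
- viewer.camera(name): name is "side" or "top" or "wrist"; returns a dict with "color" (384x512x3 uint8, red, green, blue), "camera_matrix" (3x3 intrinsics, pixels), "k1" (the pictures are not rectified: a ray, as slopes to the right and down, at radius r is drawn at 1 + k1 r^2 times it, then the intrinsics apply), "extrinsics" (4x4, takes a point from camera to world coordinates); the wrist camera has in their place "mount" (4x4, takes a point from camera to tool coordinates, whose origin is the TCP and whose axes are the flange's). Camera axes: x right, y down, z forward; pixel columns grow to the right and rows downward; lengths in m; the calibration is good to about 2 mm. A picture is of the moment at which its call begins: read the wrist's pose just before it. There is no depth.
- r.job_done(): hands the job in; it is judged then, once.
Trained networks look in a picture, given as the dict that the camera call returned (one of the last four; its "shot" number tells which), for a name from the list of things; names that differ only in an ending like _2 or _b are one class to them, and where a whole thing is asked for, a point or a joint stands for the part that bears it (a point fixed in the world has none). Each returns a list of dicts, best first, with "p" (0 to 1); they miss things now and then, are a little off and sometimes report something else, mostly with a low value. They report only what shows in the picture. A call takes as long as a camera call. They do not tell look-alikes from the thing itself.
- viewer.recognise(target, picture): "box" ([centre column, centre row, width, height] in pixels, round what is visible of it).
The state is a dict: "time_s": time; "q": joint angles; "qvel": joint speeds; "joint_torque": joint torques, N m; "ee_pos": TCP position; "tcp_rot": TCP orientation; "force": force on the tool from outside, world axes, zero at the start; "moment": the same for the moment, N m; "finger_gap": finger opening in m; "finger_force": force on a finger pad.
Only numpy, scipy, OpenCV 4.12 (cv2) and the standard library are available. Lean on these libraries where they do the work, as an engineer would, in place of code of your own. Each camera call takes 0.05 s, during which the arm holds its last target. There are 200 camera calls.

## Working session

There is one attempt and no reset: what is moved stays moved. The work goes in short steps, Python scripts to look and compute and a tool call to move; the robot and the scene stay as the last step left them, time stands still between calls to the robot, and variables do not carry over. Pictures are saved under pics/ and viewed, at most 14 in all, crops included, and the job is handed in when it is done.

Besides the shell and the picture viewer there is one more tool, called after "Call:" by a JSON object that holds its "method" and its "body". move_arm: Moves the arm, as the interface text tells. Its arguments: {"type":"object","properties":{"deltas":{"type":"array"},"jaw":{"type":"number"}},"required":["deltas"]}

```bash
ls; mkdir -p pics
cat > h.py <<'E'
import numpy as np, cv2
from station import r, viewer
def shot(name, save=None):
    s=r.observe(); p=viewer.camera(name)
    if name=='wrist':
        T=np.eye(4); T[:3,:3]=np.array(s['tcp_rot']); T[:3,3]=s['ee_pos']; p['E']=T@np.array(p['mount'])
    else: p['E']=np.array(p['extrinsics'])
    if save: cv2.imwrite('pics/'+save,cv2.cvtColor(p['color'],cv2.COLOR_RGB2BGR))
    return p
def world(p,uv,z):
    K=np.array(p['camera_matrix']); d=np.array([p['k1'],0,0,0,0],float)
    n=cv2.undistortPoints(np.array([[uv]],float),K,d)[0,0]
    ray=p['E'][:3,:3]@np.array([n[0],n[1],1]); o=p['E'][:3,3]
    return o+ray*(z-o[2])/ray[2]
def pix(p,X):
    T=np.linalg.inv(p['E']); X=np.array(X,float).reshape(-1,3)
    return cv2.projectPoints(X,cv2.Rodrigues(T[:3,:3])[0],T[:3,3],np.array(p['camera_matrix']),np.array([p['k1'],0,0,0,0],float))[0][:,0]
E
python3 - <<'E'
from h import *
s=r.observe(); print(s['ee_pos'],s['tcp_rot'],s['finger_gap'])
for c in ['top','side','wrist']:
    p=shot(c,c+'0.png'); print(c,p['E'].round(3).tolist(),p['camera_matrix'],p['k1'])
    for n in ['tray_blue','tray_red','box_yellow','box_green','box_white','cup_glass','cup_pink','gas_lens']:
        for d in viewer.recognise(n,p)[:3]:
            if d['p']>.2: print(c,n,round(d['p'],2),np.round(d['box']),world(p,d['box'][:2],.02).round(3)[:2])
a=[cv2.imread('pics/%s0.png'%c) for c in ['top','side']]
E
```

```text
pics
[0.25831351 0.56826488 0.23015846] [[-9.10310319e-01  4.13924920e-01 -1.13304311e-03]
 [ 4.13926400e-01  9.10308353e-01 -1.90743631e-03]
 [ 2.41883187e-04 -2.20535542e-03 -9.99997539e-01]] 0.08550366757838737
top [[-0.003, -0.985, 0.17, 0.399], [-1.0, 0.002, -0.004, -0.015], [0.003, -0.17, -0.985, 1.199], [0.0, 0.0, 0.0, 1.0]] [[424.7581324    0.         252.79945189]
 [  0.         424.7581324  191.35498665]
 [  0.           0.           1.        ]] -0.003954949455405545
top tray_blue 0.82 [141. 216.  50.  52.] [0.533 0.294]
top tray_red 0.94 [352. 222.  54.  53.] [ 0.514 -0.296]
top box_yellow 0.74 [288. 219.  19.  32.] [ 0.524 -0.115]
top box_yellow 0.33 [142. 216.  53.  54.] [0.535 0.289]
top box_green 0.71 [246. 224.  17.  32.] [0.509 0.001]
top box_white 0.78 [208. 234.  20.  34.] [0.484 0.105]
top cup_glass 0.63 [271. 150.  12.  15.] [ 0.722 -0.07 ]
top cup_glass 0.49 [253. 179.  12.  16.] [ 0.639 -0.021]
top cup_pink 0.56 [289. 180.   9.  14.] [ 0.634 -0.121]
top gas_lens 0.45 [211. 179.  10.  11.] [0.638 0.099]
side [[0.967, -0.16, 0.197, 0.401], [-0.254, -0.643, 0.722
[... 464 characters left out ...]
 205.  41.  24.] [ 0.513 -0.01 ]
side box_white 0.82 [184. 178.  40.  24.] [0.492 0.099]
side box_white 0.47 [252. 197.  18.  30.] [ 0.642 -0.012]
side cup_glass 0.86 [292. 207.  19.  26.] [ 0.725 -0.071]
side cup_glass 0.82 [253. 196.  14.  24.] [ 0.646 -0.009]
side cup_pink 0.7 [262. 228.  16.  20.] [ 0.637 -0.12 ]
side gas_lens 0.64 [242. 166.  12.  22.] [0.647 0.111]
wrist [[0.414, 0.868, 0.273, 0.189], [0.91, -0.395, -0.125, 0.601], [-0.001, 0.301, -0.954, 0.374], [0.0, 0.0, 0.0, 1.0]] [[326.08188895   0.         255.21876129]
 [  0.         326.08188895 192.58895448]
 [  0.           0.           1.        ]] -0.07905704235807404
wrist tray_blue 0.67 [180. 359.  27.  18.] [0.469 0.356]
```

View pics/top0.png

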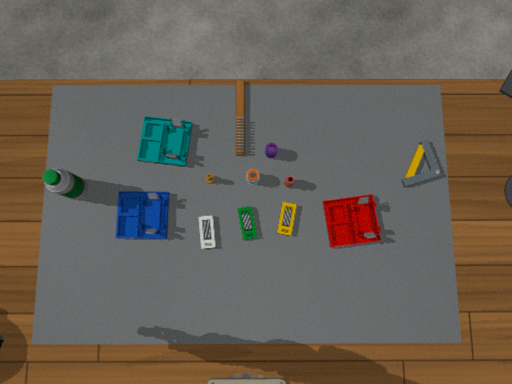

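View pics/side0.png

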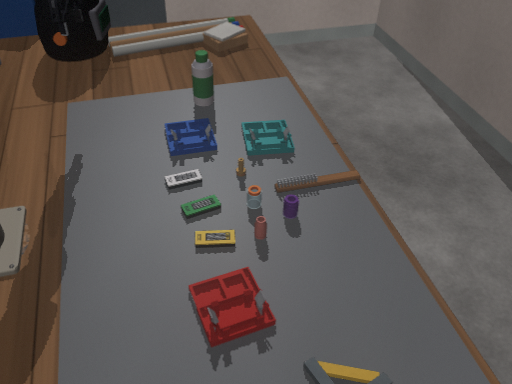

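Candidates (top picture):
- Blue tray (141,216); the teal tray (165,142) is a look-alike.
- Glass cup (253,177) with an orange collar; the purple cup (271,150) is a look-alike.
- Boxes: yellow (288,219), green (246,224), white (208,234). White stays.
- Red tray (352,222).

I choose by colour and check that in the first close look.

Call:
{"method": "move_arm", "body": {"deltas": [3,-3,1,0.14,7,-8,2,0.28,12,-13,4,0.42,17,-18,5,0.43,21,-22,5,0.43,24,-27,5,0.43,24,-27,5,0.43,24,-27,5,0.43], "jaw": 0.4}}

```text
time_s: 2.35
ee_pos: [0.4989, 0.2986, 0.2813]
tcp_rot: [[-1.0, -0.002, -0.0], [-0.002, 1.0, 0.0], [0.0, 0.0, -1.0]]
force: [-1.2, 0.2, 0.2]
finger_gap: 0.0598
finger_force: 0.0
```

Run:
```python
from h import *
s=r.observe(); print(s['ee_pos'],np.round(s['tcp_rot'],3).tolist(),s['finger_gap'],s['time_s'])
p=shot('wrist','w1.png')
import pickle; pickle.dump(p,open('w1.pkl','wb'))
for n in ['tray_blue','box_green','box_white','cup_glass','gas_lens']:
    for d in viewer.recognise(n,p)[:3]:
        if d['p']>.2: print(n,round(d['p'],2),np.round(d['box']),world(p,d['box'][:2],.02).round(3)[:2])
t=cv2.imread('pics/top0.png')[130:260,100:400]
cv2.imwrite('pics/c1.png',np.vstack([cv2.resize(t,(512,222),interpolation=2),cv2.imread('pics/w1.png')])[:600])
```

```text
[0.49885138 0.29859303 0.28126521] [[-1.0, -0.002, -0.0], [-0.002, 1.0, 0.0], [0.0, 0.0, -1.0]] 0.05982149886119758 2.35
tray_blue 0.85 [249. 184. 109. 106.] [0.538 0.291]
tray_blue 0.82 [222. 318.  89.  90.] [0.747 0.249]
box_green 0.59 [ 34. 167.  54.  69.] [0.514 0.007]
box_white 0.56 [113. 146.  47.  69.] [0.488 0.119]
cup_glass 0.86 [ 37. 256.  42.  35.] [ 0.645 -0.017]
gas_lens 0.97 [119. 256.  24.  26.] [0.643 0.107]
```

View pics/c1.png

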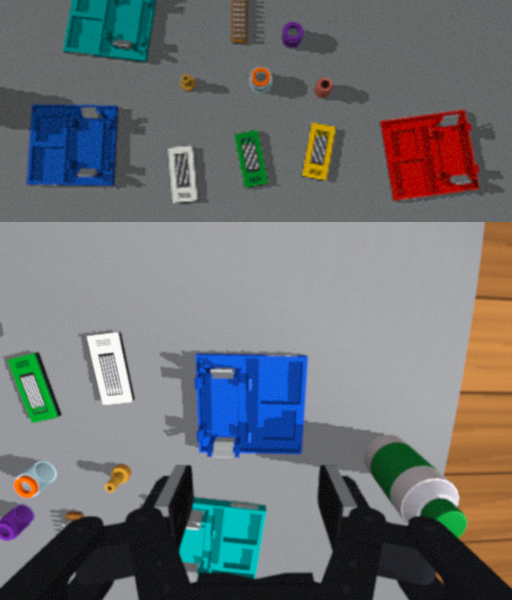

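The blue tray is at (250,183), with pockets on the right (+y), the larger one nearer the top (-x). The lens is at (118,257), the glass cup with orange collar at (37,256), the purple one below it, and the teal tray at (222,318). The choices hold. Next I look over the parts.

Call:
{"method": "move_arm", "body": {"deltas": [2,-5,0,0,4,-11,0,0,6,-17,0,0,7,-23,0,0,8,-29,0,0,8,-34,0,0,8,-34,0,0,8,-34,0,0]}}

```text
time_s: 3.65
ee_pos: [0.5786, -0.0402, 0.2813]
tcp_rot: [[-1.0, -0.004, -0.0], [-0.004, 1.0, 0.001], [0.0, 0.001, -1.0]]
force: [-0.5, -0.6, 0.1]
finger_gap: 0.0602
finger_force: 0.0
```

```bash
cat >> h.py <<'E'
from scipy.optimize import minimize
def mask(p,col):
    H=cv2.cvtColor(p['color'],cv2.COLOR_RGB2HSV); h,s,v=[H[...,i].astype(int) for i in range(3)]
    m={'blue':(h>108)&(h<128)&(s>150)&(v>50),'red':((h<6)|(h>174))&(s>190)&(v>60),
       'yellow':(h>20)&(h<32)&(s>150)&(v>90),'green':(h>50)&(h<75)&(s>130)&(v>50)}[col]
    n,l,st,_=cv2.connectedComponentsWithStats(cv2.morphologyEx(m.astype(np.uint8),cv2.MORPH_CLOSE,np.ones((3,3))))
    k=1+np.argmax(st[1:,4]); c,_=cv2.findContours((l==k).astype(np.uint8),cv2.RETR_EXTERNAL,2)
    o=np.zeros(m.shape,np.uint8); cv2.drawContours(o,c,-1,255,-1); return o
def fit(p,col,dims,z0,z1,x0):
    "xy,yaw of a box whose silhouette best matches the colour mask"
    M=mask(p,col)>0; L,W=dims
    c=np.array([[a*L/2,b*W/2,z] for a in(-1,1) for b in(-1,1) for z in(z0,z1)])
    def f(q):
        a=q[2]; R=np.array([[np.cos(a),-np.sin(a),0],[np.sin(a),np.cos(a),0],[0,0,1]])
        h=cv2.convexHull((pix(p,c@R.T+[q[0],q[1],0])*16).astype(np.int32)); o=np.zeros(M.shape,np.uint8)
        cv2.fillConvexPoly(o,h,255,8,4); o=o>0
        return 1-(o&M).sum()/((o|M).sum()+1)
    best=min((minimize(f,[*x0,a],method='Nelder-Mead',options=dict(initial_simplex=[[x0[0],x0[1],a],[x0[0]+.015,x0[1],a],[x0[0],x0[1]+.015,a],[x0[0],x0[1],a+.15]],xatol=1e-4,fatol=1e-4)) for a in(-.25,0,.25)),key=lambda s:s.fun)
    return best.x.round(4),round(best.fun,3)
def cyl(p,box,segs,x0):
    "xy of an upright turned part whose projected bbox centre matches; segs: (radius,z)"
    t=np.linspace(0,6.28,40); P=np.vstack([np.c_[R*np.cos(t),R*np.sin(t),0*t+z] for R,z in segs])
    def f(q):
        u=pix(p,P+[q[0],q[1],0]); return np.sum(((u.min(0)+u.max(0))/2-box[:2])**2)
    return minimize(f,x0,method='Nelder-Mead',options=dict(xatol=1e-4,fatol=1e-3)).x.round(4)
S=dict(cup_glass=[(.018,0),(.018,.042),(.0155,.049)],cup_pink=[(.014,0),(.014,.036),(.0105,.052)],gas_lens=[(.013,0),(.013,.014),(.007,.048)])
def find(p,names):
    for n in names:
        for d in viewer.recognise(n,p)[:2]:
            if d['p']>.3: print(n,round(d['p'],2),np.round(d['box']),cyl(p,np.array(d['box']),S[n],world(p,d['box'][:2],.02)[:2]))
E
python3 - <<'E'
from h import *
import pickle
w=pickle.load(open('w1.pkl','rb')); print('blue',fit(w,'blue',(.132,.14),0,.017,(.535,.29)))
s=r.observe(); print(s['ee_pos'],s['time_s'])
p=shot('wrist','w2.png')
find(p,S)
print('yellow',fit(p,'yellow',(.09,.04),.006,.014,(.524,-.115)))
print('green',fit(p,'green',(.09,.04),.006,.014,(.509,.003)))
t=shot('top'); print('red',fit(t,'red',(.132,.14),0,.017,(.514,-.296)),'blue',fit(t,'blue',(.132,.14),0,.017,(.535,.29)))
E
```

```text
blue (array([ 0.5398,  0.2915, -0.0153]), np.float64(0.055))
[ 0.57864154 -0.04017215  0.2812835 ] 3.65
cup_glass 0.82 [275. 204.  29.  36.] [ 0.643  -0.0147]
cup_glass 0.56 [233. 258.  28.  38.] [ 0.722  -0.0699]
cup_pink 0.7 [192. 195.  20.  30.] [ 0.6308 -0.122 ]
cup_pink 0.57 [378.  83.  33.  80.] [0.4907 0.1051]
gas_lens 0.79 [364. 203.  24.  24.] [0.6432 0.1055]
yellow (array([ 0.5271, -0.1131, -0.1922]), np.float64(0.036))
green (array([ 0.5158, -0.0012,  0.2177]), np.float64(0.059))
red (array([ 0.5212, -0.2965,  0.1349]), np.float64(0.067)) blue (array([0.5388, 0.2922, 0.0022]), np.float64(0.054))
```

View pics/w2.png

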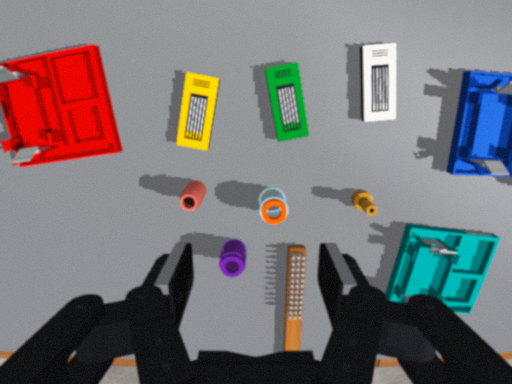

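The glass cup is at (275,204), pink (192,195), lens (364,203), yellow box (198,110), green box (286,100); purple (233,258) is to be left. Glass cup first.

Call:
{"method": "move_arm", "body": {"deltas": [3,1,-4,0,5,2,-9,0,6.4,2.5,-14,0,6.4,2.5,-19,0,6.4,2.5,-23,0,6.4,2.5,-25.5,0,6.4,2.5,-26.8,0,6.4,2.5,-26.8,0,6.4,2.5,-26.8,0]}}

```text
time_s: 5.03
ee_pos: [0.6441, -0.016, 0.0148]
tcp_rot: [[-1.0, -0.004, 0.003], [-0.004, 1.0, -0.0], [-0.003, -0.0, -1.0]]
force: [-0.5, 0.6, 1.1]
finger_gap: 0.0596
finger_force: 0.0
```

Call:
{"method": "move_arm", "body": {"deltas": [0,0,0,0,0,0,0,0,0,0,0,0,0,0,0,0,0,0,0,0,0,0,0,0], "jaw": -1}}

```text
time_s: 5.78
ee_pos: [0.6443, -0.0163, 0.0151]
tcp_rot: [[-1.0, -0.003, 0.003], [-0.003, 1.0, -0.0], [-0.003, -0.0, -1.0]]
force: [-0.3, -0.0, 5.8]
finger_gap: 0.0343
finger_force: 59.9
```

Run:
```python
from h import *
p=shot('wrist','w3.png'); q=shot('side')
cv2.imwrite('pics/c3.png',np.hstack([cv2.imread('pics/w3.png')[150:384,130:400],cv2.resize(cv2.cvtColor(q['color'][120:280,190:330],cv2.COLOR_RGB2BGR),(205,234))]))
```

```text
(no output)
```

View pics/c3.png

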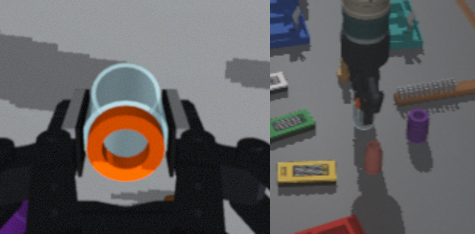

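Run:
```python
from h import *
p=shot('wrist'); find(p,['cup_glass'])
t=shot('top'); 
m=mask(t,'blue')
print(fit(t,'blue',(.132,.14),0,.017,(.535,.29)))
# pocket side far edge (y=+70) & x ends direct: rim corners at z=.017
import pickle; w=pickle.load(open('w1.pkl','rb'))
x,y,a=fit(w,'blue',(.132,.14),0,.017,(.535,.29))[0]
im=cv2.cvtColor(w['color'],cv2.COLOR_RGB2BGR); im=cv2.resize(im,None,fx=5,fy=5,interpolation=2)[600:1220,900:1600].copy()
def draw(x,y,a,col):
    R=np.array([[np.cos(a),-np.sin(a)],[np.sin(a),np.cos(a)]])
    for cx,cy,L,W,z in [(0,0,132,140,17),(-32,38,56,52,17),(25,38,42,42,17),(0,-34,80,34,20)]:
        P=[[cx+i*L/2,cy+j*W/2] for i,j in[(-1,-1),(1,-1),(1,1),(-1,1)]]
        P=np.c_[(R@np.array(P).T/1000).T+[x,y],[z/1000]*4]
        cv2.polylines(im,[(pix(w,P)*5+2-[900,600]).astype(int)],True,col,1)
draw(x,y,a,(0,255,255)); cv2.imwrite('pics/bt.png',im[:600])
```

```text
cup_glass 0.91 [141. 368.  30.  31.] [ 0.7063 -0.0759]
cup_glass 0.64 [256. 274.  81. 116.] [ 0.6467 -0.0161]
(array([0.5386, 0.2919, 0.    ]), np.float64(0.077))
```

View pics/bt.png

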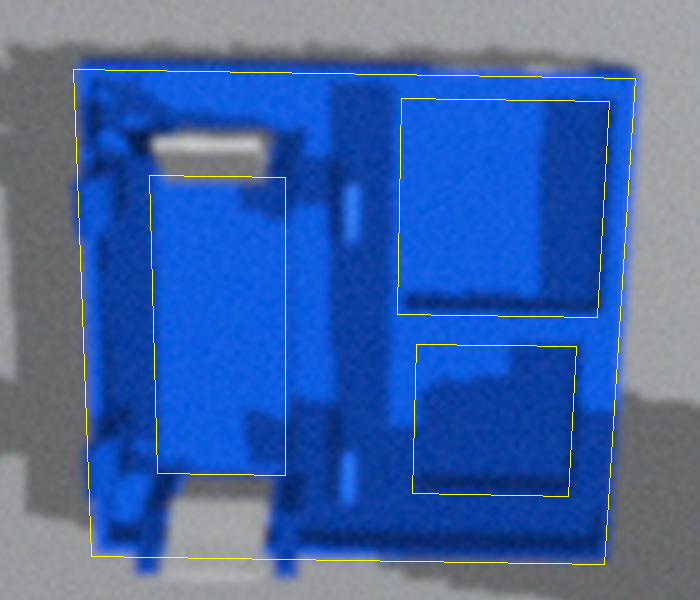

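Call:
{"method": "move_arm", "body": {"deltas": [0,0,2,0,0,0,6,0,-1,3,9,0,-3,8,10,0,-5,13,10,0,-7,18,10,0,-9,23,10,0,-11,28,10,0,-13,32,9,0,-13.9,34.6,7,0,-13.9,34.6,5,0,-13.9,34.6,4,0,-13.9,34.6,4,0]}}

```text
time_s: 7.65
ee_pos: [0.5032, 0.3293, 0.053]
tcp_rot: [[-1.0, -0.003, -0.001], [-0.003, 1.0, -0.001], [0.001, -0.001, -1.0]]
force: [-0.7, -0.5, -0.4]
finger_gap: 0.0343
finger_force: 59.8
```

Run:
```python
from h import *
s=r.observe(); print(s['finger_gap'],s['ee_pos'])
p=shot('wrist','w4.png')
im=cv2.imread('pics/w4.png')
for x,y in [(.538,.292)]:
  for cx,cy,L,W,z in [(0,0,132,140,17),(-32,38,56,52,17),(25,38,42,42,17),(0,-34,80,34,20)]:
    P=np.array([[x+(cx+i*L/2)/1e3,y+(cy+j*W/2)/1e3,z/1e3] for i,j in[(-1,-1),(1,-1),(1,1),(-1,1)]])
    cv2.polylines(im,[(pix(p,P)*8).astype(int)],True,(0,255,255),1,16,3)
cv2.imwrite('pics/w4.png',im)
```

```text
0.0343113810592279 [0.50322544 0.32930739 0.05300259]
```

View pics/w4.png

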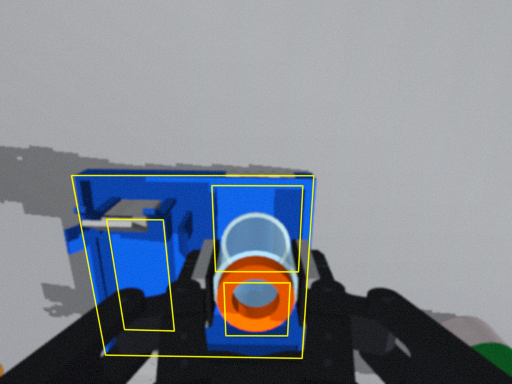

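Call:
{"method": "move_arm", "body": {"deltas": [0.2,0,-1.2,0,0.2,0,-2.2,0,0.2,0,-2.9,0,0.2,0,-3.2,0,0.2,0,-3.2,0]}}

```text
time_s: 8.32
ee_pos: [0.5055, 0.3298, 0.0209]
tcp_rot: [[-1.0, -0.003, -0.001], [-0.003, 1.0, -0.0], [0.001, -0.0, -1.0]]
force: [-0.4, 0.3, -0.6]
finger_gap: 0.0346
finger_force: 59.8
```

Call:
{"method": "move_arm", "body": {"deltas": [0,0,0,0,0,0,0,0,0,0,0,0,0,0,1,0,0,0,4,0,0,0,9,0,0,0,9,0], "jaw": 0.2}}

```text
time_s: 9.2
ee_pos: [0.5099, 0.3318, 0.1172]
tcp_rot: [[-1.0, -0.003, 0.01], [-0.003, 1.0, 0.004], [-0.01, 0.004, -1.0]]
force: [1.3, 0.4, 0.2]
finger_gap: 0.0511
finger_force: 0.0
```

Run:
```python
from h import *
p=shot('wrist','w5.png'); find(p,['cup_glass'])
```

```text
cup_glass 0.9 [254. 193.  52.  66.] [0.5079 0.3307]
```

Call:
{"method": "move_arm", "body": {"deltas": [2,-3,0,0,5,-8,0,0,8,-13,0,0,11,-18,0,0,13.7,-22.4,0,0,13.7,-22.4,-2,0,13.7,-22.4,-5,0,13.7,-22.4,-8,0,13.7,-22.4,-9.3,0,13.7,-22.4,-9.3,0,13.7,-22.4,-9.3,0]}}

```text
time_s: 10.68
ee_pos: [0.6436, 0.1061, 0.0193]
tcp_rot: [[-1.0, -0.003, 0.002], [-0.003, 1.0, 0.0], [-0.002, 0.0, -1.0]]
force: [-0.0, 0.3, 1.1]
finger_gap: 0.051
finger_force: 0.0
```

Run:
```python
from h import *
p=shot('wrist','w6.png'); find(p,['gas_lens']); cv2.imwrite('pics/w6.png',cv2.imread('pics/w6.png')[150:384,130:400])
```

```text
gas_lens 0.85 [255. 258.  46.  81.] [0.6429 0.1059]
```

View pics/w6.png

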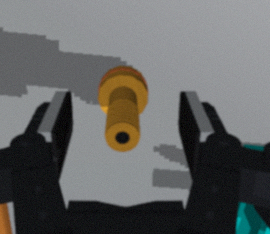

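Call:
{"method": "move_arm", "body": {"deltas": [0,0,0,0,0,0,0,0,0,0,0,0,0,0,0,0,0,0,0,0,0,0,0,0,0,0,0,0,0,0,0,0], "jaw": -1}}

```text
time_s: 11.78
ee_pos: [0.6432, 0.1059, 0.0189]
tcp_rot: [[-1.0, -0.003, 0.001], [-0.003, 1.0, -0.0], [-0.001, -0.0, -1.0]]
force: [-1.1, 0.2, 6.3]
finger_gap: 0.0123
finger_force: 58.5
```

Call:
{"method": "move_arm", "body": {"deltas": [0,0,2,0,0,0,6,0,-1,3,9,0,-3,8,10,0,-5,13,10,0,-7,18,10,0,-8.1,22.4,8,0,-8.1,22.4,5,0,-8.1,22.4,3.5,0,-8.1,22.4,3.5,0]}}

```text
time_s: 13.02
ee_pos: [0.5606, 0.329, 0.0521]
tcp_rot: [[-1.0, -0.003, -0.003], [-0.003, 1.0, -0.001], [0.003, -0.001, -1.0]]
force: [-0.4, 0.7, -0.7]
finger_gap: 0.0124
finger_force: 58.6
```

```bash
cat >> h.py <<'E'
def tray(p,f,T):
    im=cv2.cvtColor(p['color'],cv2.COLOR_RGB2BGR); x,y,a=T; R=np.array([[np.cos(a),-np.sin(a)],[np.sin(a),np.cos(a)]])
    for cx,cy,L,W,z in [(0,0,132,140,17),(-32,38,56,52,17),(25,38,42,42,17),(0,-34,80,34,20)]:
        P=np.array([[cx+i*L/2,cy+j*W/2] for i,j in[(-1,-1),(1,-1),(1,1),(-1,1)]])/1e3
        P=np.c_[P@R.T+[x,y],[z/1e3]*4]
        cv2.polylines(im,[(pix(p,P)*8).astype(int)],True,(0,255,255),1,16,3)
    cv2.imwrite('pics/'+f,im)
E
python3 - <<'E'
from h import *
tray(shot('wrist'),'w7.png',(.538,.292,0))
E
```

```text
(no output)
```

View pics/w7.png

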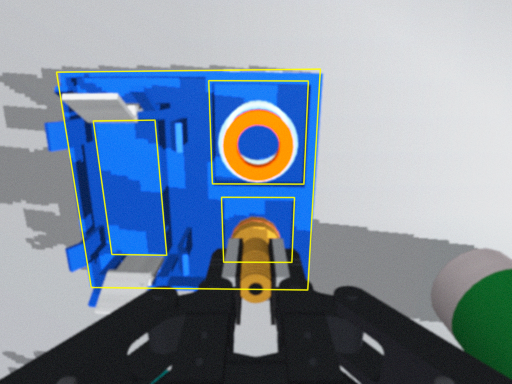

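The glass cup stands in the larger pocket at (258,142), and the lens hovers over the smaller one (255,235). Lowering.

Call:
{"method": "move_arm", "body": {"deltas": [0.1,0.1,-1.2,0,0.1,0.1,-2.2,0,0.1,0.1,-2.7,0,0.1,0.1,-2.7,0,0.1,0.1,-2.7,0]}}

```text
time_s: 13.7
ee_pos: [0.5629, 0.331, 0.0265]
tcp_rot: [[-1.0, -0.003, 0.0], [-0.003, 1.0, 0.0], [-0.0, 0.0, -1.0]]
force: [0.2, -0.1, -0.7]
finger_gap: 0.0125
finger_force: 58.6
```

Call:
{"method": "move_arm", "body": {"deltas": [0,0,0,0,0,0,0,0,0,0,0,0,0,0,2,0,0,0,6,0,0,0,10,0,0,0,10,0], "jaw": -0.2}}

```text
time_s: 14.58
ee_pos: [0.5665, 0.3327, 0.1327]
tcp_rot: [[-1.0, -0.003, 0.01], [-0.003, 1.0, 0.005], [-0.01, 0.004, -1.0]]
force: [0.9, 0.2, -0.5]
finger_gap: 0.0337
finger_force: 0.0
```

Run:
```python
from h import *
p=shot('wrist'); find(p,['gas_lens','cup_glass'])
```

```text
gas_lens 0.68 [255. 186.  30.  38.] [0.5654 0.3332]
cup_glass 0.73 [251. 116.  53.  50.] [0.508  0.3296]
```

Call:
{"method": "move_arm", "body": {"deltas": [-1,-4,2,-0.05,-1,-9,3,-0.1,-2,-15,3,-0.15,-2,-21,3,-0.19,-3,-27,3,-0.19,-3,-33,3,-0.19,-3.6,-39,3,-0.19,-3.6,-44.3,3,-0.19,-3.6,-44.3,3,-0.19,-3.6,-44.3,3,-0.19], "jaw": 0.41}}

```text
time_s: 15.98
ee_pos: [0.5256, -0.1116, 0.1552]
tcp_rot: [[-0.982, 0.186, -0.003], [0.186, 0.982, 0.001], [0.003, 0.001, -1.0]]
force: [0.3, 1.1, -0.5]
finger_gap: 0.0599
finger_force: 0.0
```

Run:
```python
from h import *
s=r.observe(); print(s['ee_pos'])
p=shot('wrist','w8.png'); print('yellow',fit(p,'yellow',(.09,.04),.006,.014,(.527,-.113)))
find(p,['cup_pink'])
t=shot('side'); find(t,['gas_lens','cup_glass','cup_pink'])
```

```text
[ 0.52563207 -0.11163537  0.15515645]
yellow (array([ 0.5275, -0.113 , -0.1948]), np.float64(0.027))
cup_pink 0.96 [268. 288.  30.  51.] [ 0.631  -0.1192]
cup_glass 0.87 [290. 208.  16.  25.] [ 0.7195 -0.0744]
cup_glass 0.52 [178. 124.  11.  18.] [0.5121 0.3389]
cup_pink 0.8 [262. 226.  12.  25.] [ 0.6369 -0.1175]
```

Call:
{"method": "move_arm", "body": {"deltas": [0.1,-0.1,-4,0,0.1,-0.1,-8,0,0.1,-0.1,-12,0,0.1,-0.1,-14,0,0.1,-0.1,-14.8,0,0.1,-0.1,-14.8,0,0.1,-0.1,-14.8,0]}}

```text
time_s: 17.15
ee_pos: [0.529, -0.1133, 0.0095]
tcp_rot: [[-0.983, 0.185, 0.002], [0.185, 0.983, -0.001], [-0.002, -0.0, -1.0]]
force: [0.8, -0.2, -0.4]
finger_gap: 0.0601
finger_force: 0.0
```

Call:
{"method": "move_arm", "body": {"deltas": [0,0,0,0,0,0,0,0,0,0,0,0,0,0,0,0,0,0,0,0,0,0,0,0], "jaw": -1}}

```text
time_s: 17.9
ee_pos: [0.5288, -0.1134, 0.0099]
tcp_rot: [[-0.983, 0.186, 0.002], [0.186, 0.983, -0.001], [-0.002, -0.0, -1.0]]
force: [-0.8, 0.4, 6.0]
finger_gap: 0.037
finger_force: 59.4
```

Call:
{"method": "move_arm", "body": {"deltas": [0,0,0,0,0,0,0,0,0,0,0,0,-0.1,0,-0.6,0,-0.1,0,-0.6,0,-0.1,0,-0.6,0], "jaw": 0.2}}

```text
time_s: 18.65
ee_pos: [0.5265, -0.113, 0.002]
tcp_rot: [[-0.983, 0.186, -0.001], [0.186, 0.983, 0.0], [0.001, 0.0, -1.0]]
force: [-0.2, -0.2, 0.5]
finger_gap: 0.0511
finger_force: 0.0
```

Call:
{"method": "move_arm", "body": {"deltas": [0,0,0,0,0,0,0,0,0,0,0,0,0,0,0,0,0,0,0,0], "jaw": -1}}

```text
time_s: 19.27
ee_pos: [0.5271, -0.1132, 0.0026]
tcp_rot: [[-0.983, 0.186, 0.001], [0.186, 0.983, -0.0], [-0.001, -0.0, -1.0]]
force: [0.7, 0.7, 4.5]
finger_gap: 0.0383
finger_force: 61.3
```

Run:
```python
from h import *
s=r.observe(); print(s['ee_pos'],s['tcp_rot'][1]); t=np.array(s['ee_pos'])
p=shot('wrist','w9.png'); print('yellow',fit(p,'yellow',(.09,.04),.006,.014,(.527,-.113)))
cv2.imwrite('pics/w9.png',cv2.imread('pics/w9.png')[150:384,100:412])
```

```text
[ 0.52711779 -0.1131785   0.00264036] [ 1.85712496e-01  9.82604107e-01 -1.94700546e-04]
yellow (array([ 0.5283, -0.1136, -0.1879]), np.float64(0.03))
```

View pics/w9.png

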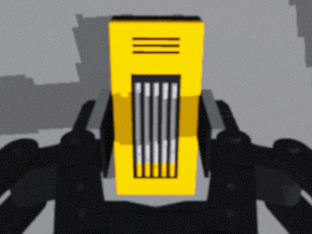

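Call:
{"method": "move_arm", "body": {"deltas": [0,0,2,0,0,0,6,0,0,3,9,0.05,0,8,10,0.1,0,13,10,0.15,0,18,10,0.19,0,23,10,0.19,0.5,28,10,0.19,1,33,10,0.19,1,37.1,10,0.19,1,37.1,8,0.19,1,37.1,8,0.19,1,37.1,8,0.19]}}

```text
time_s: 20.95
ee_pos: [0.5362, 0.2573, 0.0819]
tcp_rot: [[-1.0, -0.003, -0.001], [-0.003, 1.0, -0.001], [0.001, -0.001, -1.0]]
force: [-0.0, 0.3, 0.3]
finger_gap: 0.0381
finger_force: 60.9
```

Run:
```python
from h import *
s=r.observe(); t=np.array(s['ee_pos']); print(t,s['finger_gap'],s['tcp_rot'][1])
p=shot('wrist'); b=t[2]-.0026
print('yellow',fit(p,'yellow',(.09,.04),b+.006,b+.014,t[:2]))
tray(p,'w10.png',(.538,.292,0))
```

```text
[0.53623663 0.25734907 0.08193524] 0.03814879365830186 [-2.66075171e-03  9.99996287e-01 -5.88399346e-04]
yellow (array([0.5374, 0.2573, 0.0021]), np.float64(0.032))
```

View pics/w10.png

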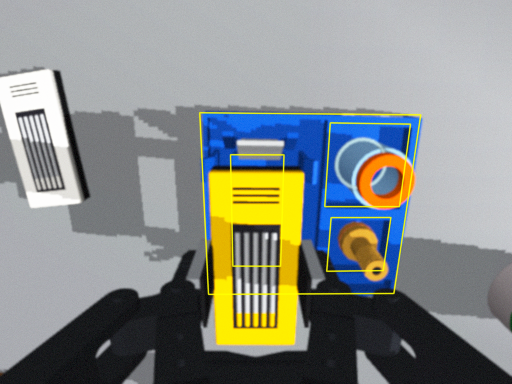

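Call:
{"method": "move_arm", "body": {"deltas": [0.1,0.1,-1,0,0.1,0.1,-2,0,0.1,0.1,-3,0,0.1,0.1,-3.5,0,0.1,0.1,-4,0,0.1,0.1,-4,0]}}

```text
time_s: 21.75
ee_pos: [0.538, 0.2592, 0.0424]
tcp_rot: [[-1.0, -0.003, 0.0], [-0.003, 1.0, 0.001], [-0.0, 0.001, -1.0]]
force: [0.5, 0.8, 0.7]
finger_gap: 0.0385
finger_force: 61.1
```

Call:
{"method": "move_arm", "body": {"deltas": [0,0,-0.4,0,0,0,-0.8,0,0,0,-1.2,0,0,0,-1.6,0,0,0,-2.0,0,0,0,-2.1,0,0,0,-2.1,0]}}

```text
time_s: 22.62
ee_pos: [0.5372, 0.2588, 0.0226]
tcp_rot: [[-1.0, -0.003, -0.001], [-0.003, 1.0, -0.0], [0.001, -0.0, -1.0]]
force: [-3.5, -2.0, 12.4]
finger_gap: 0.0381
finger_force: 62.6
```

Call:
{"method": "move_arm", "body": {"deltas": [0,0,-0.2,0,0,0,-0.4,0,0,0,-0.4,0,0,0,-0.4,0]}}

```text
time_s: 23.12
ee_pos: [0.5372, 0.2589, 0.0225]
tcp_rot: [[-1.0, -0.003, -0.001], [-0.003, 1.0, -0.0], [0.001, -0.0, -1.0]]
force: [-11.9, -5.7, 37.0]
finger_gap: 0.0383
finger_force: 65.2
```

Call:
{"method": "move_arm", "body": {"deltas": [0,0,0.4,0,0,0,0.4,0,0,0,0.4,0], "jaw": 0.2}}

```text
time_s: 23.5
ee_pos: [0.5371, 0.2586, 0.0202]
tcp_rot: [[-1.0, -0.003, -0.002], [-0.003, 1.0, -0.001], [0.002, -0.001, -1.0]]
force: [-0.3, -0.3, 0.1]
finger_gap: 0.0511
finger_force: 0.0
```

Call:
{"method": "move_arm", "body": {"deltas": [0,0,2,0,0,0,6,0,0,0,11,0,-2,-2,15,0,-3,-3,15,0,-3,-3,15,0,-3,-3,15,0]}}

```text
time_s: 24.38
ee_pos: [0.5069, 0.2288, 0.1693]
tcp_rot: [[-1.0, -0.003, -0.003], [-0.003, 1.0, -0.001], [0.003, -0.001, -1.0]]
force: [0.5, 0.1, 0.1]
finger_gap: 0.0513
finger_force: 0.0
```

Run:
```python
from h import *
s=r.observe(); print(s['ee_pos'],s['force'])
p=shot('wrist','w11.png')
for z in (.034,.040): print(z,'yellow',fit(p,'yellow',(.09,.04),z-.008,z,(.538,.258)))
im=cv2.imread('pics/w11.png'); cv2.imwrite('pics/w11.png',cv2.resize(im[60:330,140:400],None,fx=2,fy=2))
```

```text
[0.50690324 0.22875148 0.16931553] [0.5204485  0.09389156 0.13542473]
0.034 yellow (array([0.539 , 0.2584, 0.0084]), np.float64(0.114))
0.04 yellow (array([0.5377, 0.258 , 0.0119]), np.float64(0.145))
```

View pics/w11.png

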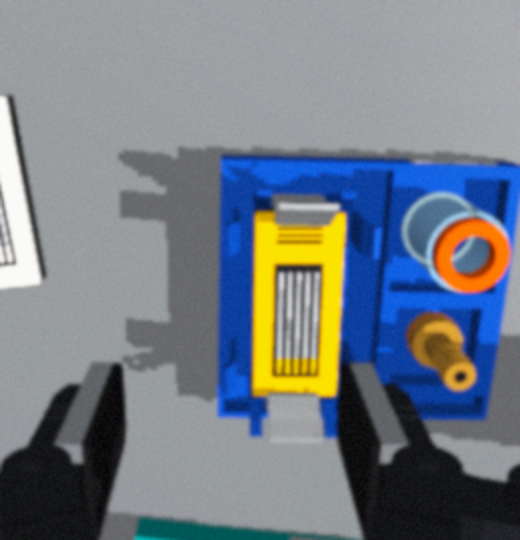

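Call:
{"method": "move_arm", "body": {"deltas": [2,-5,0,0,4,-10,0,0,6,-15,0,0,8,-20,0,0,10,-26,0,0,11,-31,0,0,12.4,-34.9,0,0,12.4,-34.9,-3,0,12.4,-34.9,-6,0,12.4,-34.9,-6,0]}}

```text
time_s: 25.68
ee_pos: [0.6289, -0.1192, 0.1069]
tcp_rot: [[-1.0, -0.003, -0.008], [-0.003, 1.0, 0.002], [0.008, 0.003, -1.0]]
force: [0.0, 0.1, -0.4]
finger_gap: 0.0515
finger_force: 0.0
```

Run:
```python
from h import *
s=r.observe(); print(s['ee_pos'])
find(shot('wrist'),['cup_pink'])
```

```text
[ 0.62890702 -0.11923215  0.1068939 ]
cup_pink 0.79 [253. 205.  39.  56.] [ 0.6308 -0.1205]
```

Call:
{"method": "move_arm", "body": {"deltas": [0,-0.1,-3,0,0,-0.1,-6,0,0,-0.1,-8.5,0,0,-0.1,-9.5,0,0,-0.1,-9.5,0,0,-0.1,-9.5,0]}}

```text
time_s: 26.52
ee_pos: [0.6332, -0.1214, 0.018]
tcp_rot: [[-1.0, -0.003, 0.003], [-0.003, 1.0, -0.001], [-0.003, -0.001, -1.0]]
force: [-0.5, -0.4, 0.9]
finger_gap: 0.0512
finger_force: 0.0
```

Call:
{"method": "move_arm", "body": {"deltas": [0,0,0,0,0,0,0,0,0,0,0,0,0,0,0,0,0,0,0,0,0,0,0,0], "jaw": -1}}

```text
time_s: 27.28
ee_pos: [0.633, -0.1214, 0.0179]
tcp_rot: [[-1.0, -0.003, 0.003], [-0.003, 1.0, -0.001], [-0.003, -0.001, -1.0]]
force: [-1.2, 0.4, 5.8]
finger_gap: 0.0258
finger_force: 59.2
```

Run:
```python
from h import *
p=shot('wrist','w12.png'); find(p,['cup_pink'])
t=shot('top'); print('red',fit(t,'red',(.132,.14),0,.017,(.514,-.296)))
```

```text
cup_pink 0.78 [256. 264.  57. 100.] [ 0.6316 -0.1211]
red (array([ 0.5209, -0.2975,  0.1386]), np.float64(0.091))
```

Call:
{"method": "move_arm", "body": {"deltas": [0,0,2,0,0,0,6,0,-2,-2,11,0.03,-6,-5,15,0.08,-10,-9,18,0.14,-14,-12,20,0.14,-17,-14.3,20,0.14,-17,-14.3,20,0.14,-17,-14.3,20,0.14]}}

```text
time_s: 28.55
ee_pos: [0.4619, -0.2639, 0.2167]
tcp_rot: [[-0.99, -0.142, 0.001], [-0.142, 0.99, 0.0], [-0.001, 0.0, -1.0]]
force: [-0.5, -0.1, -0.2]
finger_gap: 0.0259
finger_force: 59.1
```

Run:
```python
from h import *
s=r.observe(); print(s['ee_pos'],s['tcp_rot'][1])
p=shot('wrist'); T,_=fit(p,'red',(.132,.14),0,.017,(.521,-.297)); print(T,_)
tray(p,'w13.png',(.521,-.2975,.137)); im=cv2.imread('pics/w13.png')
cv2.imwrite('pics/w13.png',cv2.resize(im[80:360,100:400],None,fx=2,fy=2))
```

```text
[ 0.46186811 -0.26385216  0.21673109] [-1.42462891e-01  9.89800135e-01  1.35313722e-04]
[ 0.5221 -0.2955  0.1311] 0.272
```

View pics/w13.png

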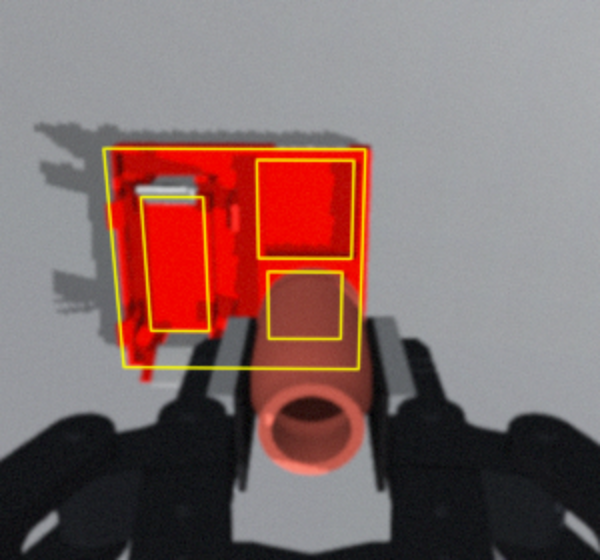

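Call:
{"method": "move_arm", "body": {"deltas": [1,0.2,-4,0,2.2,0.2,-8,0,2.2,0.2,-12,0,2.2,0.2,-15,0,2.2,0.2,-17.5,0,2.2,0.2,-18.9,0,2.2,0.2,-19.3,0,2.2,0.2,-19.3,0,2.2,0.2,-19.3,0]}}

```text
time_s: 29.72
ee_pos: [0.4848, -0.2626, 0.0242]
tcp_rot: [[-0.99, -0.143, 0.002], [-0.143, 0.99, -0.001], [-0.002, -0.002, -1.0]]
force: [-0.5, 0.0, -0.7]
finger_gap: 0.0259
finger_force: 59.2
```

Call:
{"method": "move_arm", "body": {"deltas": [0,0,0,0,0,0,0,0,0,0,0,0,0,0,1.5,0,0,0,5,0,0,0,10,0,-1,0,15,0,-2,-2,18,0,-2,-2,18,0,-2,-2,18,0], "jaw": 0}}

```text
time_s: 30.98
ee_pos: [0.4634, -0.2816, 0.2031]
tcp_rot: [[-0.99, -0.142, -0.0], [-0.142, 0.99, 0.001], [0.0, 0.001, -1.0]]
force: [-0.2, -1.0, -0.1]
finger_gap: 0.0424
finger_force: 0.0
```

Run:
```python
from h import *
s=r.observe(); print(s['ee_pos'])
p=shot('wrist'); find(p,['cup_pink']); T,_=fit(p,'red',(.132,.14),0,.017,(.521,-.297)); print(T,_)
tray(p,'w14.png',(.5215,-.295,.135)); im=cv2.imread('pics/w14.png')
cv2.imwrite('pics/w14.png',cv2.resize(im[80:360,100:400],None,fx=2,fy=2))
```

```text
[ 0.46338481 -0.28164256  0.20314736]
cup_pink 0.94 [273. 190.  28.  38.] [ 0.4821 -0.2613]
[ 0.5223 -0.2952  0.126 ] 0.1
```

View pics/w14.png

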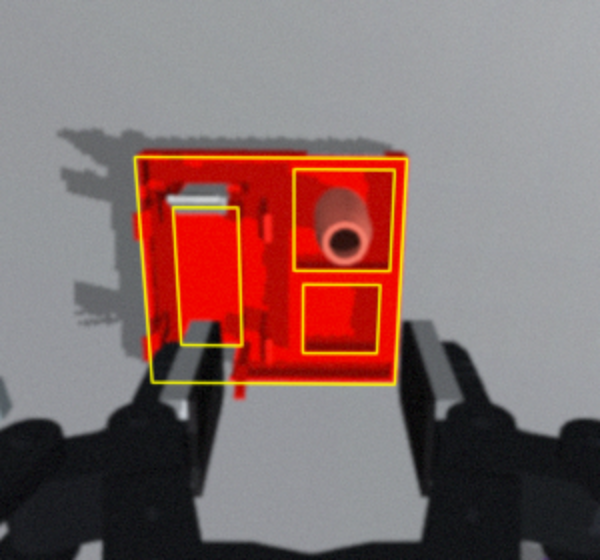

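Call:
{"method": "move_arm", "body": {"deltas": [1,4,0,0.03,2,9,0,0.075,3,14,0,0.075,4,19,-1,0.075,5,24,-3,0.075,5.2,28,-5,0.075,5.2,28,-5,0.075,5.2,28,-5,0.075], "jaw": 0.41}}

```text
time_s: 32.08
ee_pos: [0.5152, -0.002, 0.1526]
tcp_rot: [[-0.976, -0.217, -0.002], [-0.217, 0.976, -0.0], [0.002, 0.0, -1.0]]
force: [0.5, 0.4, -0.5]
finger_gap: 0.0601
finger_force: 0.0
```

Run:
```python
from h import *
s=r.observe(); print(s['ee_pos'],s['tcp_rot'][1])
p=shot('wrist'); print(fit(p,'green',(.09,.04),.006,.014,(.515,-.001)))
```

```text
[ 0.51518666 -0.00199183  0.15256087] [-2.17220203e-01  9.76122595e-01 -2.50880425e-04]
(array([ 0.5157, -0.0015,  0.1991]), np.float64(0.045))
```

Call:
{"method": "move_arm", "body": {"deltas": [0,0,-4,-0.01,0,0,-8,-0.01,0,0,-12,-0.01,0,0,-14,-0.01,0,0,-14.8,-0.01,0,0,-15,-0.01,0,0,-15,-0.01]}}

```text
time_s: 33.0
ee_pos: [0.5169, -0.0026, 0.0043]
tcp_rot: [[-0.979, -0.206, 0.002], [-0.206, 0.979, -0.0], [-0.002, -0.001, -1.0]]
force: [0.7, -0.2, -0.4]
finger_gap: 0.0602
finger_force: 0.0
```

Call:
{"method": "move_arm", "body": {"deltas": [0,0,0,0,0,0,0,0,0,0,0,0,0,0,0,0,0,0,0,0,0,0,0,0], "jaw": -1}}

```text
time_s: 33.75
ee_pos: [0.517, -0.0022, 0.0047]
tcp_rot: [[-0.978, -0.207, 0.002], [-0.207, 0.978, -0.0], [-0.002, -0.001, -1.0]]
force: [-0.8, -0.7, 5.9]
finger_gap: 0.0382
finger_force: 60.8
```

Run:
```python
from h import *
s=r.observe(); print(s['ee_pos'],s['tcp_rot'][1])
p=shot('wrist'); print(fit(p,'green',(.09,.04),.006,.014,(.515,-.001)))
```

```text
[ 0.51699365 -0.00215588  0.00474665] [-2.06863821e-01  9.78369656e-01 -4.18053600e-04]
(array([ 0.5169, -0.0022,  0.206 ]), np.float64(0.036))
```

Call:
{"method": "move_arm", "body": {"deltas": [0,0,2,0,0,0,6,0,0,-3,9,-0.03,0,-8,11,-0.07,0,-13,11,-0.07,0,-18,11,-0.07,0,-23,11,-0.07,0.5,-28,11,-0.07,0.9,-32.6,10,-0.07,0.9,-32.6,8,-0.07,0.9,-32.6,8,-0.07,0.9,-32.6,8,-0.07]}}

```text
time_s: 35.3
ee_pos: [0.5247, -0.3275, 0.0836]
tcp_rot: [[-0.99, -0.138, -0.0], [-0.138, 0.99, 0.0], [0.0, 0.0, -1.0]]
force: [-0.3, 0.2, -1.0]
finger_gap: 0.0379
finger_force: 60.7
```

Run:
```python
from h import *
s=r.observe(); t=np.array(s['ee_pos']); print(t,s['finger_gap'],s['tcp_rot'][1])
p=shot('wrist'); b=t[2]-.0047
print('green',fit(p,'green',(.09,.04),b+.006,b+.014,t[:2]))
tray(p,'w15.png',(.5215,-.295,.136)); im=cv2.imread('pics/w15.png')
cv2.imwrite('pics/w15.png',cv2.resize(im[80:370,100:440],None,fx=2,fy=2))
```

```text
[ 0.52468742 -0.32748291  0.08359215] 0.037897553991772706 [-1.38440189e-01  9.90370773e-01  2.13134516e-04]
green (array([ 0.5245, -0.3275,  0.1382]), np.float64(0.039))
```

View pics/w15.png

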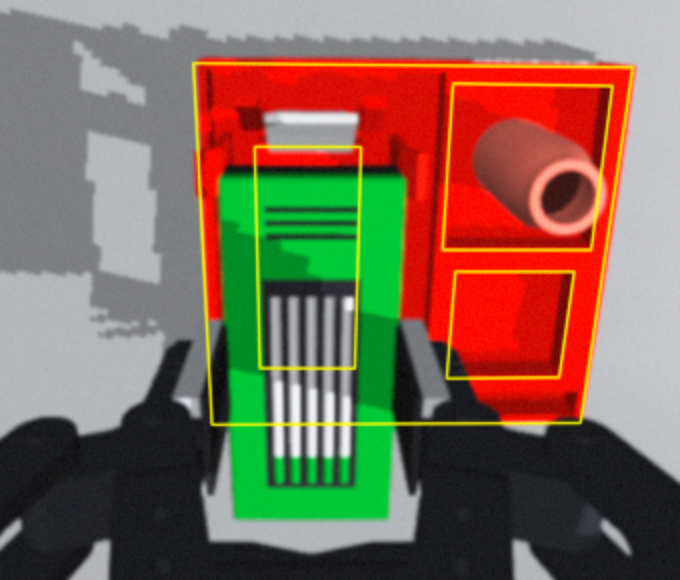

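Call:
{"method": "move_arm", "body": {"deltas": [0.1,-0.1,-1,0,0.1,-0.1,-2,0,0.1,-0.1,-3,0,0.1,-0.1,-3.5,0,0.1,-0.1,-4,0,0.1,-0.1,-4,0]}}

```text
time_s: 36.1
ee_pos: [0.5263, -0.3296, 0.0437]
tcp_rot: [[-0.99, -0.138, 0.001], [-0.138, 0.99, -0.001], [-0.001, -0.001, -1.0]]
force: [0.7, -0.1, 1.3]
finger_gap: 0.0382
finger_force: 60.9
```

Call:
{"method": "move_arm", "body": {"deltas": [0,0,-0.4,0,0,0,-0.8,0,0,0,-1.2,0,0,0,-1.6,0,0,0,-2.0,0,0,0,-2.2,0,0,0,-2.2,0]}}

```text
time_s: 36.98
ee_pos: [0.5257, -0.329, 0.0246]
tcp_rot: [[-0.99, -0.138, -0.0], [-0.138, 0.99, -0.0], [0.0, -0.0, -1.0]]
force: [-6.5, 4.9, 23.3]
finger_gap: 0.0379
finger_force: 63.4
```

Call:
{"method": "move_arm", "body": {"deltas": [0,0,-0.15,0,0,0,-0.15,0,0,0,-0.15,0]}}

```text
time_s: 37.35
ee_pos: [0.5257, -0.329, 0.0246]
tcp_rot: [[-0.99, -0.138, 0.0], [-0.138, 0.99, -0.0], [0.0, -0.0, -1.0]]
force: [-9.2, 6.2, 31.3]
finger_gap: 0.0384
finger_force: 64.3
```

Call:
{"method": "move_arm", "body": {"deltas": [0,0,0.3,0,0,0,0.3,0,0,0,0.3,0], "jaw": 0.2}}

```text
time_s: 37.72
ee_pos: [0.525, -0.3285, 0.0216]
tcp_rot: [[-0.99, -0.138, -0.002], [-0.138, 0.99, 0.001], [0.001, 0.001, -1.0]]
force: [-0.9, 0.4, -0.8]
finger_gap: 0.0511
finger_force: 0.0
```

Call:
{"method": "move_arm", "body": {"deltas": [0,0,2,0,0,0,6,0,0,0,11,0,-2,2,15,0,-4,3,17,0,-4,3,17,0,-4,3,17,0]}}

```text
time_s: 38.6
ee_pos: [0.4857, -0.299, 0.1915]
tcp_rot: [[-0.99, -0.138, -0.001], [-0.138, 0.99, 0.001], [0.001, 0.001, -1.0]]
force: [0.5, -0.2, -0.0]
finger_gap: 0.0516
finger_force: 0.0
```

Run:
```python
from h import *
p=shot('wrist'); find(p,['cup_pink']); q=shot('side')
b=lambda im:cv2.cvtColor(im,cv2.COLOR_RGB2BGR)
f=lambda im:cv2.resize(b(im),(400,300),interpolation=2)
print(pix(q,[[.538,.292,.02],[.5215,-.295,.02]]))
cv2.imwrite('pics/w16.png',np.vstack([np.hstack([f(p['color'][60:330,80:440]),f(q['color'][255:345,180:300])]),np.hstack([f(q['color'][100:160,150:230]),f(q['color'])])]))
```

```text
cup_pink 0.77 [294. 175.  31.  38.] [ 0.4831 -0.261 ]
[[189.21424869 133.30763253]
 [230.86234068 301.25768851]]
```

View pics/w16.png

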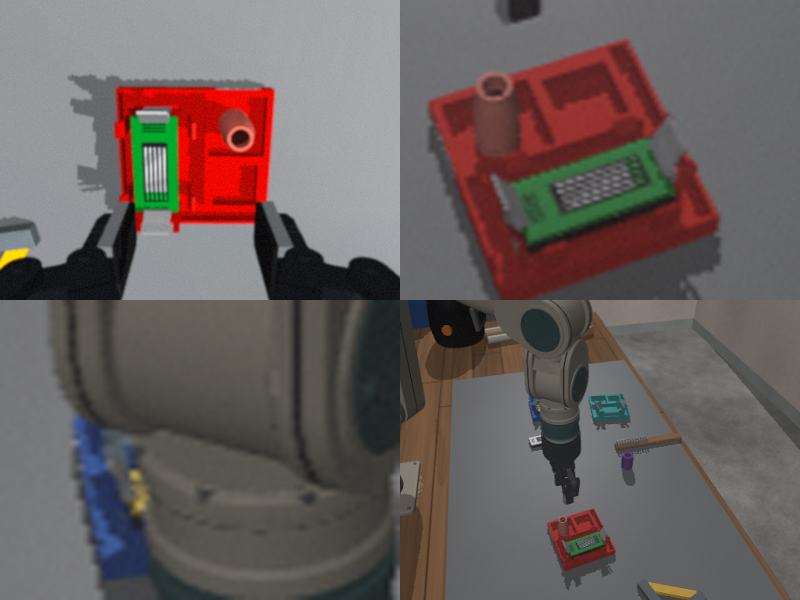

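```bash
python3 -c "
from station import r
print(r.job_done())"
```

```text
the job is handed in; nothing more can be done
None
```

I placed all the parts and handed the job in at about 39 s: glass cup, lens and yellow box in the blue tray, pink cup and green box in the red, each box firm against its bed at 31–37 N. I did not recheck the blue tray at the end (the arm hid it in the last side picture), and I viewed 16 pictures, over the limit of 14.

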